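Stack camera-adapter spacers on an off-centre arbor

ROBOT

A 7-joint arm with a two-finger parallel gripper is mounted at the origin on the work surface. World frame = base frame: x ahead of the robot, y to its left, z up, the work surface at z = 0. Lengths are in m, angles in rad, forces in N, time in s.
With the tool pointing down it reaches from about 0.425 to 0.95 m from the base axis. Payload 4.7 kg.
Tool frame: the origin (TCP) lies between the finger pads; the fingertips stand 25 mm ahead of it and the grasp point (between the pads) lies 6 mm ahead of it; z points along the fingers, y is the line along which they close (so a half turn about z gives the same grasp; the last joint's range is limited). The gripper opens to 85 mm and grips with 20 to 120 N. Pads are 22 mm wide; open, the fingers measure 114 mm over their backs; the gripper's body (76 mm by 85 mm) begins 54 mm behind the grasp point. The pads swing forward as they close: fully open they stand 13 mm farther back than shut.
Start: joints at [1.321, 0.469, -0.049, 1.532, 0.024, 1.141, -0.082], TCP at [0.148, -0.659, 0.222] pointing down, gripper open.
Joint ranges: [-2.59, 2.59], [-0.33, 1.99], [-1.39, 1.29], [0.1, 2.45], [-1.04, 4.18], [0.21, 1.99], [-2.66, 2.66]. Speed limits (rad/s): [2.57, 2.57, 3.14, 3.14, 3.14, 3.14, 3.14].

INTERFACE

Orientations are given as a 3x3 rotation matrix whose columns are the frame's x, y, z axes.
In Python, from rig import * gives the robot as it stands. Calls block until the motion is done:
- movep(position, orientation): joint-space move of the TCP to a pose.
- move_l(position, attitude=None, feed=0.15, until_force=None): straight line of the TCP; attitude=None keeps the orientation; feed is the mean speed in m/s. With until_force (N) it stops when the force on the tool has changed by that much, and returns True; else False.
- move_joints(angles): joint-space move.
- command_gripper(opening, newtons=None): finger opening in m; newtons is the grip in N (None keeps the last); returns when the fingers have stopped.
- sleep(seconds).
- inverse_kinematics(position, orientation): joint angles nearest the present ones, or None.
- sense(): the state.
- camera(name): name is "side" or "top" or "wrist"; returns (picture, depth): 384x512x3 uint8, red, green, blue; 384x512 float32, m along the optical axis (not along the pixel's ray), 0 where there is no reading.
- camera_params(name): a dict with "K" (3x3 intrinsics, pixels), "dist" ([k1, k2, p1, p2, k3] as OpenCV has them; the pictures are not rectified), "position" and "rotation" of the camera in the world; the wrist camera has in their place "tool_from_camera" (4x4, takes a point from camera to tool coordinates, whose origin is the TCP and whose axes are the flange's). Camera axes: x right, y down, z forward; pixel columns grow to the right and rows downward; lengths in m; the calibration is good to about 2 mm. A picture is of the moment at which its call begins: read the wrist's pose just before it. camera_params takes no time and is no camera call.
A pose or a line that the arm cannot do raises Unreachable and nothing moves.
- finish_job(): hands the job in; it is judged then, once.
The state is a dict: "time_s": time; "joint_pos": joint angles; "qd": joint speeds; "joint_efforts": joint torques, N m; "position": TCP position; "tcp_rot": TCP orientation; "wrist_force": force on the tool from outside, world axes, zero at the start; "ft_torque": the same for the moment, N m; "finger_gap": finger opening in m; "gripper_force": force on a finger pad.
Only numpy, scipy, OpenCV 4.12 (cv2) and the standard library are available. Lean on these libraries where they do the work, as an engineer would, in place of code of your own. Each camera call takes 0.05 s, during which the arm holds its last target. There are 200 camera calls.

TASK

Thread the three camera spacer rings onto the stand's upright arbor in order of thickness, thickest at the bottom and thinnest on top, and press the stack down until the red follower is fully home on its stop and the rings lie flat on one another without gaps. The arbor is off the stand's centre and the follower slides stiffly: feel your way, press gently and slowly, and keep every contact on the stand well under 40 N. Leave the other things on the bench where they are.

Things in the scene. Friction and masses are not known exactly. Their poses are not given: they have to be found in the camera images.
- stand: Assembly stand fixed to the bench: aluminium disc 90 mm across, 10 mm high, with a blue column 42 mm across up to z = 32 mm. Origin: centre of the disc's underside, z up. On the column stands a steel arbor that carries the red follower disc; a ring is home when it lies on the fully lowered follower, whose top is then at z = 38 mm.
- axis_top (a point): Point on the stand's centre line at z = 90 mm, the height of the arbor's tip, but NOT the arbor: the 16 mm arbor stands 6 mm sideways from it on a stiff eccentric, direction different each time and not reported. See it or feel it: a ring lowered on this point lands on the tip, on the arbor's side. Tip: flat 14 mm, bevel 1 mm wide, 2 mm high. Rings have 1.2 mm clearance all round.
- follower (a joint): Red follower disc, 32 mm across and 6 mm thick, that slides on the arbor with a steady friction of about 6 N and stays where it is left. Value in m: 0 = fully raised (its top face at z = 74 mm), 0.036 = hard stop, fully home on the column (top face at z = 38 mm). It starts between 0 and 0.010. Reaching the stop is felt as a sudden rise in force; brief knocks and jamming also count as force.
- ring_thick: Brass spacer ring, 20 mm thick, 44 mm outside diameter, 18.4 mm bore, about 200 g. Lies flat on the table at the start. Origin: centre of its underside; z is its axis (both faces are alike).
- ring_mid: Blue painted aluminium spacer ring, 14 mm thick, 44 mm outside diameter, 18.4 mm bore, about 50 g. Lies flat on the table at the start. Origin: centre of its underside; z is its axis (both faces are alike).
- ring_thin: White plastic spacer ring, 8 mm thick, 44 mm outside diameter, 18.4 mm bore, about 20 g. Lies flat on the table at the start. Origin: centre of its underside; z is its axis (both faces are alike).
- lens_cap: Grey lens cap, a plain disc without a hole, 44 mm diameter, 10 mm high, lying loose among the rings; bystander. Origin: centre of its underside.
- objective: Small steel objective lens standing loose on the table, 30 mm diameter, 46 mm high; bystander. Origin: centre of its underside.
- jar: Amber jar with a blue cap, 52 mm diameter, 75 mm high, standing loose; bystander. Origin: centre of its underside.
- eyepiece: Black eyepiece standing loose, 38 mm diameter, 48 mm high; bystander. Origin: centre of its underside.
There are look-alikes about, which are no part of the job. What is meant by the ring_mid is not black, orange or pink, and is the smaller of those in its own colour.

How it is judged:
On the way, in this order (a step that is already met when the one before it is completed fails the run):
1. the brass ring is threaded on the arbor, before the others (horizontal distance between ring_thick and stand below 0.009 m and z of ring_thick in the frame of stand between 0.03 and 0.084 m), for 0.2 s.
2. the blue ring is threaded on top of it (horizontal distance between ring_mid and stand below 0.009 m and z of ring_mid in the frame of stand between 0.03 and 0.084 m), for 0.2 s.
3. the white ring is threaded on top (horizontal distance between ring_thin and stand below 0.009 m and z of ring_thin in the frame of stand between 0.03 and 0.084 m), for 0.2 s.
At the end, for the whole second after the job is handed in: Follower within 2 mm of its stop; on the arbor the brass ring is lowest (underside at 38 mm), then blue (58 mm), then white (72 mm), each within 2 mm of that height, level, at rest and let go; the other things upright and where they were (within 20 mm) (value of joint follower above 0.034 m and horizontal distance between each of ring_thick, ring_mid, ring_thin and stand below 0.009 m and z of ring_thick in the frame of stand between 0.036 and 0.04 m and angle between each of ring_thick, ring_mid, ring_thin, lens_cap, objective, jar, eyepiece's own z axis and vertical below 0.1 rad and linear speed of each of ring_thick, ring_mid, ring_thin below 0.02 m/s and z of ring_mid in the frame of stand between 0.056 and 0.06 m and z of ring_thin in the frame of stand between 0.07 and 0.074 m); the robot touches nothing.
It fails at once if the stand, arbor or follower (also through the rings) is pressed with more than 40 N (contact force between stand and anything else above 40 N).
It fails at once if a bystander (lens cap, objective, jar, eyepiece) is shifted by more than 20 mm or tipped over (distance of any of lens_cap, objective, jar, eyepiece from where it was at the start of the episode above 0.02 m or angle between any of lens_cap, objective, jar, eyepiece's own z axis and vertical above 0.4 rad).
It also fails if it takes over 72 s, if anything falls off the work surface, if the arm or the gripper's body presses on something with over 40 N, if the wrist force passes 120 N, or if a joint passes its speed limit or range.

## Working session

There is one attempt and no reset: what is moved stays moved. The work goes in short steps, each a Python script; the robot and the scene stay as the last script left them, time stands still between calls to the robot, and variables do not carry over. Pictures are saved under pics/ and viewed, at most 10 in all, crops included, and the job is handed in when it is done.

```bash
ls; mkdir -p pics; python3 - <<'E'
from rig import *
import cv2,numpy as np
s=sense();print(s['time_s'],s['position'],s['tcp_rot'],s['finger_gap'])
for n in ['top','side','wrist']:
    im,d=camera(n);np.savez(f'pics/{n}0.npz',im=im,d=d);cv2.imwrite(f'pics/{n}0.png',im[:,:,::-1])
    print(n,camera_params(n))
a=[cv2.imread(f'pics/{n}0.png') for n in ['top','side']]
E
```

```text
pics
0.0 [ 0.14768932 -0.65802277  0.22087455] [[ 9.75724397e-01  2.19001461e-01 -5.11989523e-04]
 [ 2.19002041e-01 -9.75722607e-01  1.87091874e-03]
 [-8.98258142e-05 -1.93762781e-03 -9.99998119e-01]] 0.08514097006650372
top {'K': array([[367.17752815,   0.        , 253.28437312],
       [  0.        , 367.17752815, 198.50168903],
       [  0.        ,   0.        ,   1.        ]]), 'dist': array([0.01578286, 0.        , 0.        , 0.        , 0.        ]), 'position': array([0.4454446 , 0.01041825, 1.05574818]), 'rotation': array([[ 0.00429541, -0.98874565,  0.14954459],
       [-0.99962901, -0.00826779, -0.02595168],
       [ 0.02689602, -0.14937764, -0.98841435]])}
side {'K': array([[487.28145081,   0.        , 256.68207552],
       [  0.        , 487.28145081, 196.19583005],
       [  0.        ,   0.        ,   1.        ]]), 'dist': array([-0.05135284,  0.        ,  0.        ,  0.        ,  0.        ]), 'position': array([-0.10054067,  0.68841143,  1.09271292]), 'rotation': array([[-0.69290672, -0.51272877,  0.5069413 ],
       [-0.72097477,  0.48421464, -0.49571318],
       [ 0.00869801, -0.70897489, -0.70518009]])}
wrist {'K': array([[300.84714251,   0.        , 259.82217673],
       [  0.        , 300.84714251, 195.68955921],
       [  0.        ,   0.        ,   1.        ]]), 'dist': array([-0.04218273,  0.        ,  0.        ,  0.        ,  0.        ]), 'tool_from_camera': array([[-4.84027853e-04, -9.53268107e-01, -3.02125275e-01,
         7.67418027e-02],
       [ 9.99999841e-01, -5.48623757e-04,  1.28945695e-04,
         1.24982095e-06],
       [-2.88672922e-04, -3.02125164e-01,  9.53268221e-01,
        -1.52059674e-01],
       [ 0.00000000e+00,  0.00000000e+00,  0.00000000e+00,
         1.00000000e+00]])}
```

View pics/top0.png

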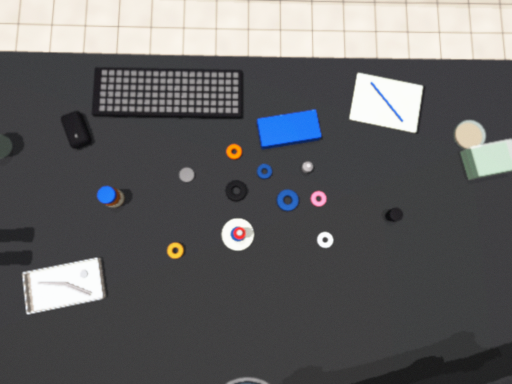

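View pics/side0.png

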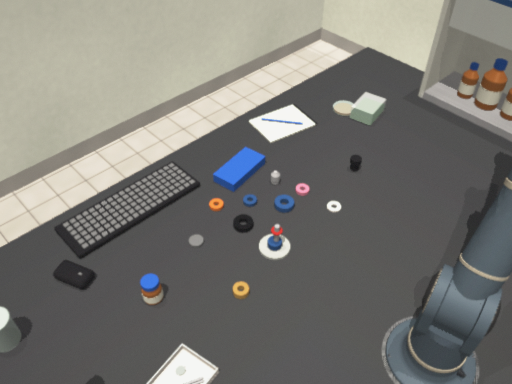

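The top view shows: stand (238,234), brass ring (175,250), small blue ring (264,171) beside a bigger blue one (288,200), white ring (325,240). Decoys are orange (234,151), black (236,190) and pink (318,198). Lens cap is at (187,174), objective (308,167), jar (112,196) and eyepiece (395,215). The side view agrees.

```bash
cat > h.py <<'E'
import numpy as np, cv2, os
from rig import *
def ray_plane(name,uv,z,T=None):
    p=camera_params(name)
    n=cv2.undistortPoints(np.float64(uv).reshape(-1,1,2),p['K'],p['dist']).reshape(-1,2)
    d=np.c_[n,np.ones(len(n))]
    if T is None: o,R=p['position'],p['rotation']
    else:
        M=T@p['tool_from_camera']; o,R=M[:3,3],M[:3,:3]
    d=d@R.T
    return o+d*((z-o[2])/d[:,2])[:,None]
def down(yaw):  # tool x axis at angle yaw, tool z down
    c,s=np.cos(yaw),np.sin(yaw)
    return np.array([[c,s,0],[s,-c,0],[0,0,-1.]])
def wrist(fn):
    s=sense(); im,d=camera('wrist')
    T=np.eye(4);T[:3,:3]=s['tcp_rot'];T[:3,3]=s['position']
    cv2.imwrite(fn+'.png',im[:,:,::-1]); np.savez(fn+'.npz',im=im,d=d,T=T)
    return im,d,T
E
python3 - <<'E'
from h import *
C={'top':dict(stand=(238,234),brass=(175,250),blue=(264,171),bigblue=(288,200),white=(325,240),orange=(234,151),cap=(187,174),obj=(308,167)),
'side':dict(stand=(275,246),brass=(241,289),blue=(250,200),bigblue=(284,203),white=(334,206),orange=(216,204))}
H=dict(stand=.01,brass=.02,blue=.014,white=.008,bigblue=.014,orange=.01,cap=.01,obj=.046)
for n in C:
    im=np.load(f'pics/{n}0.npz')['im'];d=np.load(f'pics/{n}0.npz')['d'];hsv=cv2.cvtColor(im,cv2.COLOR_RGB2HSV)
    for k,(u,v) in C[n].items():
        r=14 if k!='stand' else 20
        m=np.zeros(im.shape[:2],np.uint8);cv2.circle(m,(u,v),r,1,-1)
        m&=(im.max(2)>90).astype(np.uint8)
        ys,xs=np.nonzero(m)
        if k=='stand': c=[u,v]
        else: c=cv2.minEnclosingCircle(np.c_[xs,ys].astype(np.float32))[0]
        print(n,k,np.round(c,1),len(xs),ray_plane(n,c,H[k]).round(4), im[m>0].mean(0).round())
p=camera_params('top');d=np.load('pics/top0.npz')['d']
def h(u,v):
    n=cv2.undistortPoints(np.float64([[[u,v]]]),p['K'],p['dist']).ravel();return (p['position']+p['rotation']@np.r_[n,1]*d[v,u])[2]
for k,(u,v) in C['top'].items(): print(k,np.max([h(x,y) for x in range(u-7,u+8) for y in range(v-7,v+8)]).round(4))
E
```

```text
top stand [238 234] 904 [[0.5015 0.0259 0.01  ]] [218. 202. 203.]
top brass [174.7 250.2] 233 [[0.4553 0.2007 0.02  ]] [207. 162.  57.]
top blue [264.  170.8] 181 [[ 0.6847 -0.0476  0.014 ]] [ 41.  85. 153.]
top bigblue [287.2 199.6] 348 [[ 0.6007 -0.1145  0.014 ]] [ 41.  91. 168.]
top white [324.6 239.4] 234 [[ 0.4877 -0.2211  0.008 ]] [210. 211. 211.]
top orange [233.4 151.2] 225 [[0.7435 0.0418 0.01  ]] [206. 119.  18.]
top cap [186.  174.2] 191 [[0.6731 0.1781 0.01  ]] [155. 152. 152.]
top obj [307.1 166.5] 106 [[ 0.6911 -0.1679  0.046 ]] [167. 163. 163.]
side stand [275 246] 978 [[0.4962 0.0292 0.01  ]] [155. 150. 150.]
side brass [241. 289.] 395 [[0.45   0.2033 0.02  ]] [153. 128.  85.]
side blue [249.5 198.5] 152 [[ 0.683  -0.0465  0.014 ]] [ 64.  91. 132.]
side bigblue [285. 204.] 296 [[ 0.5901 -0.1098  0.014 ]] [ 65.  95. 138.]
side white [333.8 206.4] 292 [[ 0.4828 -0.2171  0.008 ]] [154. 154. 149.]
side orange [216.  203.5] 203 [[0.7413 0.0413 0.01  ]] [188. 118.  68.]
stand 1.0557
brass 1.0557
blue 0.0202
bigblue 1.0557
white 1.0557
orange 1.0557
cap 0.0173
obj 1.0557
```

View pics/wrist0.png

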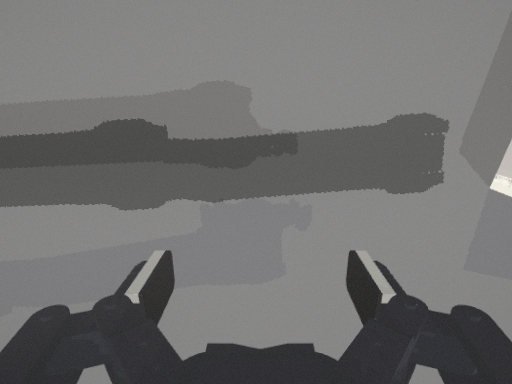

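The wrist view shows only bare bench, with the fingers at rows 250–380. The object positions from the two fixed cameras agree to about 5 mm, so I'll refine them with the wrist camera.

```bash
python3 - <<'E'
from h import *
P=dict(brass=(.453,.202),blue=(.684,-.047),white=(.485,-.219),stand=(.50,.027))
for y in np.arange(-180,180,30):
    r={}
    for k,p in P.items():
        q=[inverse_kinematics(np.r_[p,z],down(np.radians(y))) for z in (.03,.25)]
        r[k]=[None if a is None else np.round(a[[0,6]],2).tolist() for a in map(lambda x:None if x is None else np.array(x),q)]
    print(y,r)
E
```

```text
-180 {'brass': [[0.23, 0.36], [0.33, 0.81]], 'blue': [[0.55, 1.02], [0.54, 1.23]], 'white': [[0.85, 1.43], [1.0, 1.68]], 'stand': [[0.46, 0.87], [0.8, 1.09]]}
-150 {'brass': [[0.25, 0.86], [0.45, 1.25]], 'blue': [[0.69, 1.38], [0.68, 1.59]], 'white': [[1.17, 1.6], [1.24, 2.04]], 'stand': [[0.72, 1.11], [0.8, 1.61]]}
-120 {'brass': [[0.35, 1.26], [0.45, 1.77]], 'blue': [[0.69, 1.9], [0.68, 2.12]], 'white': [[1.17, 2.13], [1.24, 2.56]], 'stand': [[0.72, 1.63], [0.8, 2.13]]}
-90 {'brass': [[0.35, 1.78], [0.45, 2.3]], 'blue': [[-0.64, -2.37], [-0.65, -2.62]], 'white': [[-0.42, -1.9], [-0.53, -2.42]], 'stand': [[0.72, 2.15], [0.87, 2.57]]}
-60 {'brass': [[0.35, 2.31], None], 'blue': [[0.05, -2.65], [-0.65, -2.1]], 'white': [[0.34, -2.27], [0.48, -2.31]], 'stand': [[-0.69, -2.17], [-1.07, -2.45]]}
-30 {'brass': [[-0.92, -2.18], [-0.97, -2.5]], 'blue': [[0.16, -2.24], [0.28, -2.25]], 'white': [[0.42, -1.83], [0.55, -1.81]], 'stand': [[0.15, -2.5], [0.52, -2.41]]}
0 {'brass': [[0.08, -2.62], [0.53, -2.52]], 'blue': [[0.21, -1.77], [0.33, -1.76]], 'white': [[0.53, -1.4], [0.63, -1.31]], 'stand': [[0.25, -2.07], [0.55, -1.9]]}
30 {'brass': [[0.03, -2.05], [0.27, -1.77]], 'blue': [[0.27, -1.31], [0.39, -1.27]], 'white': [[0.61, -0.95], [0.7, -0.81]], 'stand': [[0.38, -1.67], [0.6, -1.4]]}
60 {'brass': [[0.04, -1.54], [0.46, -1.38]], 'blue': [[0.34, -0.85], [0.46, -0.8]], 'white': [[0.67, -0.49], [0.77, -0.31]], 'stand': [[0.42, -1.19], [0.62, -0.88]]}
90 {'brass': [[0.1, -1.07], [0.5, -0.9]], 'blue': [[0.42, -0.41], [0.5, -0.31]], 'white': [[0.74, -0.03], [0.84, 0.19]], 'stand': [[0.4, -0.65], [0.66, -0.38]]}
120 {'brass': [[0.11, -0.56], [0.53, -0.42]], 'blue': [[0.5, 0.02], [0.53, 0.19]], 'white': [[0.81, 0.43], [0.88, 0.69]], 'stand': [[0.42, -0.14], [0.7, 0.12]]}
150 {'brass': [[0.17, -0.1], [0.55, 0.07]], 'blue': [[0.55, 0.5], [0.56, 0.69]], 'white': [[0.82, 0.94], [0.94, 1.19]], 'stand': [[0.43, 0.37], [0.74, 0.62]]}
```

```bash
python3 - <<'E'
from h import *
R=down(np.pi/2)
movep([.50,.027,.22],R);print(sense()['time_s'],sense()['position']);wrist('pics/w_stand')
command_gripper(.064,40)
movep([.453,.202,.15],R);print(sense()['time_s']);wrist('pics/w_brass')
a=np.hstack([cv2.imread('pics/w_stand.png'),cv2.imread('pics/w_brass.png')])
cv2.imwrite('pics/v1.png',cv2.resize(a,(800,300),interpolation=cv2.INTER_AREA))
E
```

```text
2.8667 [0.50023066 0.02589654 0.21984199]
4.0667
```

View pics/v1.png

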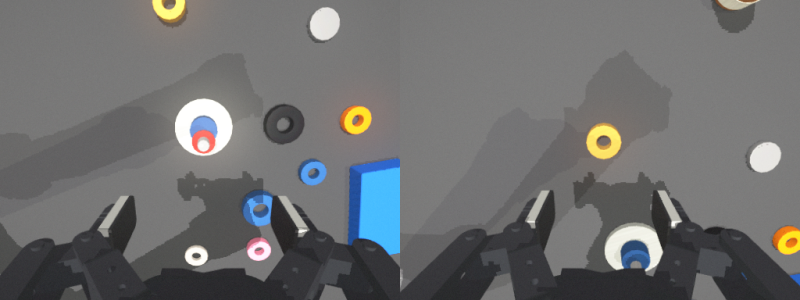

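Left panel: the stand disc centres near (203,127), with the red follower and arbor tip near (203,143). Right panel: the brass ring is at (604,141), clear of its neighbours.

```bash
cat >> h.py <<'E'
def ring_fit(im,T,lo,hi,z,guess,rad,val=60):
    """centre of a ring: colour mask blob nearest guess -> contour onto plane z -> circle centre"""
    hsv=cv2.cvtColor(im,cv2.COLOR_RGB2HSV); m=cv2.inRange(hsv,np.array(lo),np.array(hi))
    best=None
    for c in cv2.findContours(m,cv2.RETR_CCOMP,cv2.CHAIN_APPROX_NONE)[0]:
        if cv2.contourArea(c)<60: continue
        w=ray_plane('wrist',c.reshape(-1,2),z,T)[:,:2]
        (cx,cy),r=cv2.minEnclosingCircle(w.astype(np.float32))
        if best is None or np.hypot(cx-guess[0],cy-guess[1])<np.hypot(best[0]-guess[0],best[1]-guess[1]): best=(cx,cy,r)
    return np.round(best,4)
E
python3 - <<'E'
from h import *
f=np.load('pics/w_brass.npz');im,T=f['im'],f['T']
for s in (60,110): print('brass',ring_fit(im,T,(12,s,60),(35,255,255),.02,(.453,.202),.022), ring_fit(im,T,(12,s,60),(35,255,255),.0,(.453,.202),.022))
f=np.load('pics/w_stand.npz');im,T,d=f['im'],f['T'],f['d']
print('stand disc',ring_fit(im,T,(0,0,130),(180,60,255),.01,(.5,.027),.045))
print('red top(z .07)',ring_fit(im,T,(0,90,60),(8,255,255),.07,(.5,.027),.016))
p=camera_params('wrist');M=T@p['tool_from_camera']
v,u=np.mgrid[140:230,210:310];n=cv2.undistortPoints(np.float64(np.c_[u.ravel(),v.ravel()])[:,None],p['K'],p['dist']).reshape(-1,2)
X=(np.c_[n,np.ones(len(n))]*d[v,u].ravel()[:,None])@M[:3,:3].T+M[:3,3]
for a,b in ((.084,.1),(.055,.08),(.026,.038),(.006,.014)):
    k=(X[:,2]>a)&(X[:,2]<b); q=X[k]; print(a,b,k.sum(),np.median(q,0).round(4),cv2.minEnclosingCircle(q[:,:2].astype(np.float32)))
c=im[100:220,190:330];cv2.imwrite('pics/v2.png',cv2.resize(c[:,:,::-1],None,fx=5,fy=5,interpolation=cv2.INTER_NEAREST))
E
```

```text
brass [0.454  0.2036 0.0239] [0.4541 0.1998 0.0091]
brass [0.4539 0.204  0.0233] [0.4541 0.1992 0.0092]
stand disc [0.5011 0.018  0.0317]
red top(z .07) [0.4999 0.0225 0.0159]
0.084 0.1 208 [0.4998 0.0244 0.0898] ((0.49949508905410767, 0.023219149559736252), 0.007925515063107014)
0.055 0.08 509 [0.4998 0.028  0.0729] ((0.4997301697731018, 0.023286350071430206), 0.016078179702162743)
0.026 0.038 604 [0.4999 0.0368 0.0319] ((0.4995599091053009, 0.0297999307513237), 0.020734749734401703)
0.006 0.014 2221 [0.5    0.0325 0.01  ] ((0.4996855854988098, 0.02950751781463623), 0.044977862387895584)
```

View pics/v2.png

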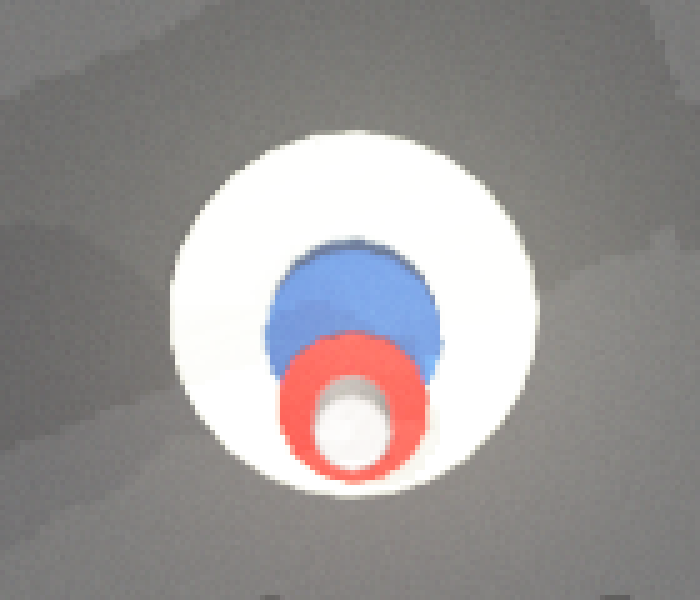

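The crop clearly shows the tip (353,432), the red follower and the disc. Depth is clean: the arbor is at (0.4995, 0.0232) and the stand axis at (0.4996, 0.0296), a 6.4 mm offset as expected. Next I'll locate the brass ring by depth and find the fingertip reach at different openings.

```bash
cat >> h.py <<'E'
def cloud(d,T):
    p=camera_params('wrist');M=T@p['tool_from_camera'];v,u=np.nonzero(d>0)
    n=cv2.undistortPoints(np.float64(np.c_[u,v])[:,None],p['K'],p['dist']).reshape(-1,2)
    return (np.c_[n,np.ones(len(n))]*d[v,u][:,None])@M[:3,:3].T+M[:3,3]
def top_circle(d,T,g,zt,tol=.002,r=.035):
    """centre/radius of the flat top at height zt near g (robust: extents trimmed)"""
    X=cloud(d,T);X=X[(abs(X[:,2]-zt)<tol)&(np.hypot(*(X[:,:2]-g).T)<r)]
    c,rr=cv2.minEnclosingCircle(X[:,:2].astype(np.float32)); return np.array(c),rr,len(X),np.median(X[:,2])
E
python3 - <<'E'
from h import *
f=np.load('pics/w_brass.npz');im,T,d=f['im'],f['T'],f['d']
print('brass',top_circle(d,T,(.453,.202),.020,.0025))
for n in ('w_stand','w_brass'):
    f=np.load(f'pics/{n}.npz');X=cloud(f['d'],f['T']);Y=(X-f['T'][:3,3])@f['T'][:3,:3]
    k=(abs(Y[:,1])<.06)&(abs(Y[:,1])>.02)&(Y[:,2]<.05)&(abs(Y[:,0])<.03);Y=Y[k];print(n,np.percentile(Y[:,2],[50,90,99,100]).round(4),Y[Y[:,2]>Y[:,2].max()-.004].mean(0))
E
```

```text
brass (array([0.45376885, 0.20244808]), 0.02207716926932335, 1239, np.float64(0.019884120974796693))
w_stand [-0.0761 -0.0414 -0.0262 -0.0213] [-0.0005566  -0.00117606 -0.0239959 ]
w_brass [-0.0729 -0.0427 -0.0214 -0.0147] [-6.16437875e-05 -2.16933167e-03 -1.71234378e-02]
```

```bash
python3 - <<'E'
from h import *
for n in ('w_stand','w_brass'):
    f=np.load(f'pics/{n}.npz');d,T,im=f['d'],f['T'],f['im']
    for u0 in (350,345,355,168):
        for v in range(240,330,10):
            dd=np.zeros_like(d);dd[v,u0]=d[v,u0]
            if d[v,u0]>0:
                Y=((cloud(dd,T)-T[:3,3])@T[:3,:3])[0];
                if Y[2]<.06: print(n,u0,v,Y.round(4),im[v,u0])
E
```

```text
w_stand 350 260 [ 0.0055  0.042  -0.0266] [45 40 44]
w_stand 350 270 [ 0.0007  0.0421 -0.0276] [42 38 44]
w_stand 350 280 [-0.0042  0.0424 -0.0285] [45 37 41]
w_stand 350 290 [-0.0084  0.0422 -0.0305] [45 41 43]
w_stand 355 250 [ 0.011   0.0437 -0.0269] [108 107 107]
w_stand 355 260 [ 0.0091  0.0421 -0.0328] [43 42 42]
w_stand 355 270 [ 0.0045  0.0423 -0.0338] [49 45 50]
w_stand 355 280 [ 0.001   0.0418 -0.0364] [40 37 39]
w_stand 355 290 [-0.004   0.0423 -0.0367] [41 36 39]
w_stand 355 300 [-0.0076  0.042  -0.0391] [46 44 45]
w_stand 168 250 [ 0.0108 -0.0436 -0.0264] [83 82 83]
w_stand 168 260 [ 0.0071 -0.0431 -0.0293] [50 50 49]
w_stand 168 270 [ 0.0024 -0.0433 -0.0302] [49 48 49]
w_stand 168 280 [-0.0023 -0.0434 -0.0313] [49 49 46]
w_stand 168 290 [-0.0065 -0.0434 -0.0331] [50 48 46]
w_brass 350 260 [ 0.0068  0.0412 -0.0288] [58 57 61]
w_brass 350 270 [ 0.0106  0.0366 -0.0437] [189 188 181]
w_brass 350 280 [ 0.0104  0.0346 -0.0506] [188 188 180]
w_brass 350 290 [ 0.0069  0.0346 -0.0521] [158 156 152]
w_brass 350 300 [ 0.0118  0.0305 -0.0649] [47 48 50]
w_brass 350 310 [ 0.0123  0.
[... 508 characters left out ...]
w_brass 355 270 [ 0.0066  0.041  -0.0372] [49 49 52]
w_brass 355 280 [ 0.0101  0.0368 -0.0502] [187 186 179]
w_brass 355 290 [ 0.012   0.0338 -0.0595] [58 59 62]
w_brass 355 300 [ 0.0115  0.0323 -0.0645] [46 46 45]
w_brass 355 310 [ 0.0117  0.0307 -0.0701] [45 45 49]
w_brass 355 320 [ 0.0165  0.0271 -0.0805] [53 56 60]
w_brass 168 260 [ 0.0068 -0.0433 -0.0287] [64 63 64]
w_brass 168 270 [ 0.0104 -0.0387 -0.0432] [184 181 174]
w_brass 168 280 [ 0.0107 -0.0365 -0.051 ] [184 185 175]
w_brass 168 290 [ 0.0074 -0.0363 -0.0528] [155 153 149]
w_brass 168 300 [ 0.0115 -0.0325 -0.0645] [63 62 64]
w_brass 168 310 [ 0.0124 -0.0306 -0.0708] [48 48 52]
w_brass 168 320 [ 0.0173 -0.0271 -0.0813] [58 58 58]
```

Camera depth puts the open fingertips farther back than the text says. I'll descend with a force guard and check.

```bash
python3 - <<'E'
from h import *
R=down(np.pi/2)
movep([.4538,.2024,.09],R)
print(move_l([.4538,.2024,.045],R,.1,until_force=5),sense()['position'],sense()['wrist_force'],sense()['finger_gap'])
im,d,T=wrist('pics/w_b2'); s,_=camera('side');t=camera_params('side')
c=s[240:330,190:300];c=cv2.resize(c,(468,384),interpolation=cv2.INTER_CUBIC)
a=np.hstack([im,c])[:,:,::-1];cv2.imwrite('pics/v3.png',cv2.resize(a,(800,313)))
print(top_circle(d,T,(.4538,.2024),.020,.0025))
print(sense()['time_s'])
E
```

```text
False [0.45411912 0.20278209 0.04543837] [0.57371937 0.4438439  1.37410082] 0.06363612455611987
(array([0.45376116, 0.20250782]), 0.022059241309762, 2741, np.float64(0.019919085767203776))
5.1667
```

View pics/v3.png

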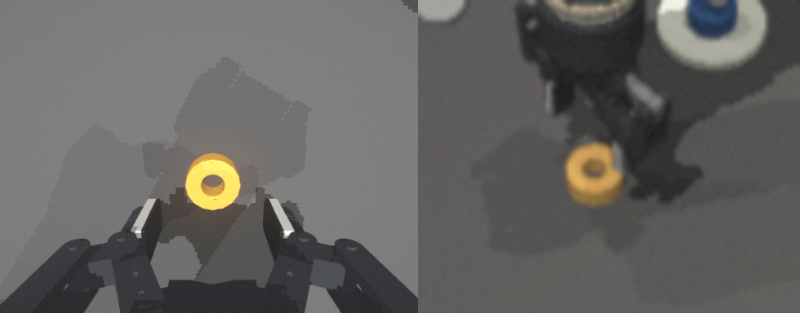

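The wrist view shows the brass ring at about (213,184) in the panel, centred between the fingers. In the side crop the fingertips still look well above the ring. I'll go lower, guarded, and measure the tips by depth with the fingers nearly closed.

```bash
python3 - <<'E'
from h import *
R=down(np.pi/2)
print(move_l([.4538,.2024,.027],R,.06,until_force=5),sense()['position'])
command_gripper(.05)
im,d,T=wrist('pics/w_b3')
X=cloud(d,T);Y=(X-T[:3,3])@T[:3,:3]
k=(abs(Y[:,1])<.06)&(abs(Y[:,1])>.0235)&(X[:,2]>.003)&(abs(Y[:,0])<.03);Y=Y[k]
print(sense()['finger_gap'],np.percentile(Y[:,2],[50,90,99,100]).round(4))
for a in np.arange(-.06,.026,.006):
    q=Y[(Y[:,2]>a)&(Y[:,2]<a+.006)]
    if len(q): print(a.round(3),len(q),np.abs(q[:,1]).min().round(4),q[:,0].min().round(4),q[:,0].max().round(4))
print(sense()['time_s'])
cv2.imwrite('pics/v4.png',im[150:350,100:420,::-1])
E
```

```text
False [0.45344507 0.20235265 0.02652496]
0.050020457857396124 [-0.0706 -0.0424 -0.0194  0.0241]
-0.06 1030 0.0254 0.0047 0.0143
-0.054 846 0.0241 -0.0117 0.0125
-0.048 622 0.0241 -0.0111 0.0118
-0.042 677 0.024 -0.0111 0.0119
-0.036 569 0.0241 -0.0113 0.0119
-0.03 519 0.0241 -0.0113 0.0116
-0.024 409 0.0241 -0.0113 0.0116
-0.018 161 0.0241 -0.0111 0.0113
-0.012 2 0.0244 -0.0072 0.0037
0.024 1 0.0353 0.0256 0.0256
5.9583
```

View pics/v4.png

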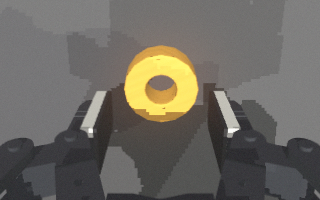

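The tips are at tool z ≈ −0.013, confirmed by depth and by the absence of contact, so I need to go about 37 mm lower than the stated geometry suggests. Grasping now.

```bash
cat >> h.py <<'E'
R=down(np.pi/2)
def grasp(xy,ztip,opn=.056,N=60):
    """guarded descent so that the tips (at 44 mm) end at ztip; then grip"""
    command_gripper(opn)
    hit=move_l([xy[0],xy[1],ztip-.012+.03],R,.12,until_force=6)
    hit=hit or move_l([xy[0],xy[1],ztip-.012],R,.05,until_force=6)
    command_gripper(.03,N); s=sense()
    print('grasp hit',hit,s['position'].round(4),'gap',round(s['finger_gap'],4),'F',np.round(s['gripper_force'],1),'t',s['time_s'])
def held(fn,th):
    """ring in hand: centre of its top face in world, and offset from TCP"""
    im,d,T=wrist(fn);X=cloud(d,T);Y=(X-T[:3,3])@T[:3,:3]
    k=(np.hypot(Y[:,0],Y[:,1])<.0235)&(Y[:,2]>-.04)&(Y[:,2]<.03)
    Y=Y[k];h,e=np.histogram(Y[:,2],bins=np.arange(-.04,.03,.001));i=h.argmax();zt=np.median(Y[abs(Y[:,2]-e[i]-.0005)<.0015,2])
    q=Y[abs(Y[:,2]-zt)<.0015];c,r=cv2.minEnclosingCircle(q[:,:2].astype(np.float32))
    b=q[q[:,0]>c[0]]  # bore rim check
    print('held: tool offset',np.round(c,4),'r',round(r,4),'top tool-z',round(zt,4),'n',len(q),'bore r',np.hypot(*(q[:,:2]-c).T).min().round(4))
    return np.array(c),zt
E
python3 - <<'E'
from h import *
grasp((.4538,.2024),.004)
move_l([.4538,.2024,.08],R,.2)
c,zt=held('pics/w_b4',.02);print(sense()['time_s'],sense()['finger_gap'],sense()['wrist_force'])
E
```

```text
grasp hit False [ 0.4541  0.2027 -0.0073] gap 0.0412 F 60.9 t 7.4667
held: tool offset [0.0003 0.    ] r 0.0233 top tool-z -0.0272 n 4619 bore r 0.0082
8.1083 0.041486771475595714 [-1.18429274e-03 -2.90461333e-01 -2.74786887e+00]
```

```bash
cat >> h.py <<'E'
def bore(d,T,zt):
    """bore centre in tool xy from the hole seen in the top face at tool-z zt"""
    X=cloud(d,T);Y=(X-T[:3,3])@T[:3,:3];p=camera_params('wrist');M=p['tool_from_camera']
    v,u=np.nonzero(d>0);m=np.zeros(d.shape,np.uint8)
    m[v[abs(Y[:,2]-zt)<.0015],u[abs(Y[:,2]-zt)<.0015]]=1
    cs,hi=cv2.findContours(m,cv2.RETR_CCOMP,cv2.CHAIN_APPROX_NONE);best=None
    for c,h in zip(cs,hi[0]):
        if h[3]<0 or len(c)<40: continue
        Tt=np.eye(4);w=ray_plane('wrist',c.reshape(-1,2),zt,Tt)[:,:2]
        A=np.c_[2*w,np.ones(len(w))];s=np.linalg.lstsq(A,(w**2).sum(1),rcond=None)[0];r=np.sqrt(s[2]+s[:2]@s[:2])
        if .006<r<.012: best=(s[:2],r)
    return best
E
python3 - <<'E'
from h import *
movep([.4995,.0232,.22],R); 
for i in range(3):
    im,d,T=wrist(f'pics/w_a{i}')
    b=bore(d,T,-.0272)
    X=cloud(d,T);k=(X[:,2]>.084)&(X[:,2]<.095)&(np.hypot(X[:,0]-.4995,X[:,1]-.0232)<.02);q=X[k]
    c,r=cv2.minEnclosingCircle(q[:,:2].astype(np.float32))
    flat=q[q[:,2]>.0893];m2=cv2.minEnclosingCircle(flat[:,:2].astype(np.float32))
    Y=np.linalg.inv(T[:3,:3])@(np.r_[c,.09]-T[:3,3])
    print('TCP',T[:3,3].round(4),'arbor',np.round(c,4),round(r,4),'flat',np.round(m2[0],4),round(m2[1],4),'tool',Y.round(4),'bore',b)
print(sense()['time_s'])
E
```

```text
TCP [0.4985 0.0241 0.2188] arbor [0.4994 0.0232] 0.0081 flat [0.4998 0.0217] 0.007 tool [-0.001   0.0012  0.1288] bore (array([ 0.00035227, -0.00086601]), np.float64(0.00936113391719972))
TCP [0.4984 0.0246 0.2188] arbor [0.4998 0.0237] 0.008 flat [0.4997 0.0226] 0.0072 tool [-0.0011  0.0016  0.1288] bore (array([ 0.00034506, -0.00076712]), np.float64(0.009369680721203005))
TCP [0.4985 0.0248 0.2188] arbor [0.4997 0.0236] 0.008 flat [0.4996 0.0234] 0.0076 tool [-0.0014  0.0015  0.1288] bore (array([ 0.00044439, -0.00083244]), np.float64(0.009355848510497613))
9.1833
```

```bash
cat >> h.py <<'E'
def settle(xyz,feed=.1,n=3):
    """line to xyz, then trim the command until the sensed TCP is there; returns command offset"""
    xyz=np.array(xyz,float);off=np.zeros(3);move_l(xyz,R,feed)
    for i in range(n):
        sleep(.15);e=xyz-sense()['position']
        if np.abs(e[:2]).max()<3e-4: break
        off+=e;move_l(xyz+off,R,.05)
    print('settled err mm',((xyz-sense()['position'])*1e3).round(2),'off',(off*1e3).round(2));return off
E
python3 - <<'E'
from h import *
xy=np.array([.5007,.0229])
off=settle([*xy,.092])
f0=sense()['wrist_force']
for z in (.082,.076,.070):
    h=move_l(np.r_[xy,z]+off,R,.02,until_force=5);s=sense()
    print(z,h,s['position'].round(4),(s['wrist_force']-f0).round(1),s['ft_torque'].round(2),s['time_s'])
    if h: break
E
```

```text
settled err mm [0.01 0.   0.03] off [-0.    0.01 -0.01]
0.082 False [0.5007 0.023  0.082 ] [ 0.5 -1.   1.2] [ 0.03 -0.05  0.04] 12.2167
0.076 False [0.5006 0.0229 0.0759] [ 0.7 -0.8 -0.9] [ 0.03  0.   -0.01] 12.6667
0.07 False [0.5006 0.0229 0.0698] [ 1.1 -0.5  0.9] [-0.01  0.04 -0.03] 13.1167
```

The ring is threaded (underside at 77 mm, no side force). Pressing it home.

```bash
cat >> h.py <<'E'
def press(xy,off,z1,z2,f1=16,f2=12):
    f0=sense()['wrist_force']
    for z,fd,f in ((z1,.02,f1),(z2,.008,f2)):
        h=move_l(np.r_[xy,z]+off,R,fd,until_force=f);s=sense()
        print('press',h,s['position'].round(4),'dF',(s['wrist_force']-f0).round(1),'t',round(s['time_s'],2))
        if h and z==z1: break
    return h
E
python3 - <<'E'
from h import *
print(press(np.array([.5007,.0229]),np.zeros(3),.0345,.028))
E
```

```text
press False [0.5008 0.0229 0.0345] dF [-0.1 -0.5  4. ] t 15.04
press True [0.5009 0.0228 0.0306] dF [-1.6 -0.1  8.1] t 15.63
True
```

```bash
python3 - <<'E'
from h import *
command_gripper(.064,50)
move_l([.5007,.0229,.14],R,.2)
im,d,T=wrist('pics/w_c')
print('brass',top_circle(d,T,(.4997,.0235),.058,.003,.03))
movep([.684,-.047,.12],R);sleep(.2)
im,d,T=wrist('pics/w_blue');c=top_circle(d,T,(.684,-.047),.014,.0025,.027)
print('blue',c,'TCP',T[:3,3],sense()['time_s'])
cv2.imwrite('pics/v5.png',np.hstack([cv2.imread('pics/w_c.png'),cv2.imread('pics/w_blue.png')])[:, :,:][::1]);a=cv2.imread('pics/v5.png');cv2.imwrite('pics/v5.png',cv2.resize(a,(800,300),interpolation=cv2.INTER_AREA))
E
```

```text
brass (array([0.49989596, 0.02266577]), 0.022045673802495003, 1498, np.float64(0.0578984672648061))
blue (array([ 0.68282783, -0.04607338]), 0.021972093731164932, 1433, np.float64(0.013924212110040968)) TCP [ 0.68309311 -0.04595351  0.12081385] 17.7917
```

View pics/v5.png

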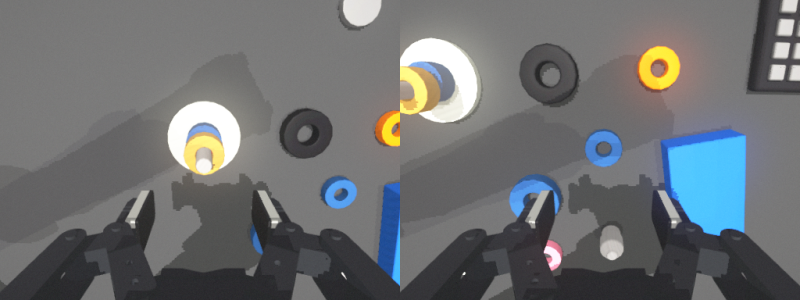

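Left: the brass ring sits on the stand with its top at 58 mm. Right: the small blue ring is at (604,148), with clear room for the fingers.

```bash
cat >> h.py <<'E'
A=np.array([.4999,.0233])  # arbor in the wrist camera's frame
def pick_place(xy,ztip,th,under,N,pre):
    """pick ring at xy, thread it; under = final underside height"""
    grasp(xy,ztip,N=N); z0=sense()['position'][2]     # underside at TCP z - z0
    move_l([*xy,.10],R,.2); sleep(.1)
    im,d,T=wrist(pre); b=bore(d,T,z0-th); print('bore',b,'gap',sense()['finger_gap'])
    if b is None: return
    t=np.array([A[0]-b[0][1],A[1]-b[0][0]]); print('target',t.round(4),'z0',z0)
    movep([*t,.16],R)
    off=settle([*t,.098+z0],.2); f0=sense()['wrist_force']
    h=move_l(np.r_[t,max(under,.076)+z0+.003]+off,R,.03,until_force=5);s=sense()
    print('thread hit',h,s['position'].round(4),(s['wrist_force']-f0).round(1),s['time_s'])
    return t,off,z0
E
python3 - <<'E'
from h import *
r=pick_place((.6834,-.0461),.003,.014,.058,50,'pics/w_bh')
print(r)
E
```

```text
grasp hit False [ 0.6841 -0.0458 -0.008 ] gap 0.0418 F 50.7 t 20.05
bore (array([ 0.00029642, -0.00092645]), np.float64(0.009367259349863632)) gap 0.04178686489196014
target [0.5008 0.023 ] z0 -0.008037537357540536
settled err mm [ 0.12 -0.12  0.29] off [-0.11  0.1  -0.25]
thread hit False [0.5008 0.0232 0.0707] [-1.1 -0.1  0.3] 23.9583
(array([0.50082645, 0.02300358]), array([-1.12438941e-04,  9.74210242e-05, -2.54901993e-04]), np.float64(-0.008037537357540536))
```

```bash
python3 - <<'E'
from h import *
t=np.array([.50083,.0230]);off=np.array([-1.1e-4,1e-4,0])
print(press(t,off,.0530,.0475,8,8))
command_gripper(.064,40)
move_l([.5008,.023,.15],R,.2)
im,d,T=wrist('pics/w_d');print('blue',top_circle(d,T,(.4997,.0235),.072,.003,.03))
movep([.487,-.219,.12],R);sleep(.2)
im,d,T=wrist('pics/w_white');print('white',top_circle(d,T,(.487,-.219),.008,.0025,.03),T[:3,3],sense()['time_s'])
E
```

```text
press False [0.5008 0.0231 0.0531] dF [ 1.   0.  -1.1] t 24.99
press True [0.5008 0.0231 0.0497] dF [-1.1 -0.1  5.5] t 25.49
True
blue (array([0.50005543, 0.02293511]), 0.022076595574617386, 1701, np.float64(0.07187075596894993))
white (array([ 0.4855839 , -0.21977361]), 0.021875282749533653, 1372, np.float64(0.007952114885943579)) [ 0.48772955 -0.21709203  0.12041405] 27.7667
```

```bash
python3 - <<'E'
from h import *
r=pick_place((.4862,-.2198),.0015,.008,.072,30,'pics/w_wh')
if r:
    t,off,z0=r
    print(press(t,np.r_[off[:2],0],.0745+z0,.069+z0,8,8),'underside',sense()['position'][2]-z0)
E
```

```text
grasp hit False [ 0.4867 -0.2198 -0.01  ] gap 0.0417 F 30.6 t 30.025
bore (array([ 0.00039745, -0.00081757]), np.float64(0.009450477800695084)) gap 0.04164348499912545
target [0.5007 0.0229] z0 -0.01002870068981953
settled err mm [ 0.1  -0.06  0.24] off [-0.1   0.03 -0.21]
thread hit False [0.5007 0.023  0.0688] [ 1.  -0.5  0.1] 34.1
press False [0.5005 0.0229 0.0644] dF [ 1.1  1.5 -0.2] t 34.47
press True [0.5008 0.0229 0.0618] dF [-1.2  1.1  5.2] t 34.93
True underside 0.07185409588845329
```

```bash
python3 - <<'E'
from h import *
command_gripper(.064,30)
move_l([.5007,.023,.20],R,.2);sleep(.3)
im,d,T=wrist('pics/w_e');print('white',top_circle(d,T,(.4997,.0235),.080,.003,.03),top_circle(d,T,(.4997,.0235),.090,.002,.03))
s,_=camera('side');c=cv2.resize(s[200:300,220:330],(422,384),interpolation=cv2.INTER_CUBIC)
a=np.hstack([im[:,60:438],c])[:,:,::-1];cv2.imwrite('pics/v6.png',cv2.resize(a,(800,384)));print(sense()['time_s'])
E
```

```text
white (array([0.4998157 , 0.02310611]), 0.02196526899933815, 1332, np.float64(0.07980255061442112)) (array([0.49926263, 0.02327443]), 0.007928895764052868, 216, np.float64(0.08982106166354145))
36.525
```

View pics/v6.png

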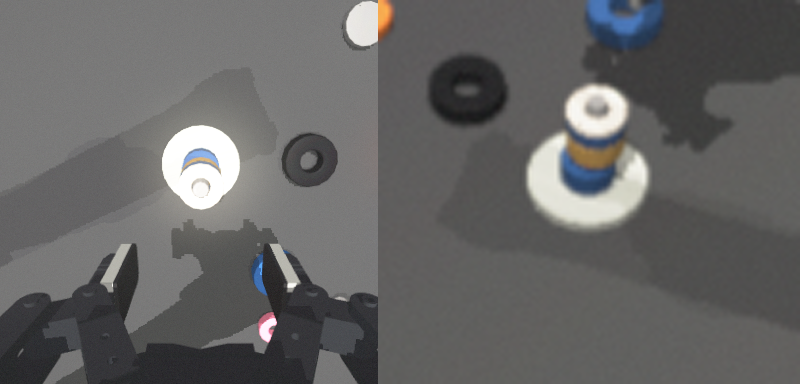

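Both views show the full stack on the arbor (about (597,110) in the side crop): white on blue on brass. White's top face is at 79.8 mm against 80 mm nominal, and the gripper is clear.

```bash
python3 -c "
from rig import *
print(finish_job())"
```

```text
the job is handed in; nothing more can be done
None
```

The job is handed in, result not reported: brass, blue and white are stacked flat on the arbor in that order with the follower on its stop (white's top measured at 79.8 mm against 80 mm nominal), the arm was clear at about 37 s of 72 s, and no contact force over about 12 N was noted.

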